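Release a locked microcentrifuge lid with the emergency rod

TASK

The power has failed and the microcentrifuge's lid is locked. Draw the emergency release rod out from under the bench riser, push its steel end through the upright slot in the side of the machine until the hidden latch tab gives and the lid springs ajar, then swing the lid wide open and leave it standing open, with the rod lying flat on the bench again. Leave the other things where they are.

Things in the scene. Friction and masses are not known exactly. Their poses are not given: they have to be found in the camera images.
- centrifuge: white microcentrifuge, fixed: housing 240 mm deep (its x), 226 wide (y), 105 tall, grey lid above to 124 mm. Origin on the bench under its centre; -x is the front (sloping black control panel, towards the robot), -y the side with the release slot, z up. Vent louvres in the rear half of that side are shallow lines, not openings
- slot_mouth (a point): centre of the release slot's outer mouth, 55 mm above the bench, 35 mm behind the housing's front; axes as the centrifuge's: the rod goes in level along +y. Upright opening 13 mm wide (x), 20 tall (z) in the 4 mm wall, in a grey bezel 33 x 40 mm, 6 mm proud, flared at 45 deg to 25 x 32 mm at this outer plane. Behind it a channel 26 x 30 mm leads to the tab
- tab_face (a point): centre of the outer face of the black latch tab hidden inside, 24 mm wide (x), 28 mm tall (z), 66 mm straight in (+y) from slot_mouth; axes as the centrifuge's; it moves with the tab
- latch (a joint): travel of the tab inwards (centrifuge's +y), 0 at rest, 0.009 m at its stop; spring 3.5 N at 0 to 6.7 N at the stop, plus about 1 N of catch friction. The catch lets the lid go about 0.005 m in, that is with the rod's tip 71 mm inside the mouth (75 mm at the stop). When the rod is withdrawn the tab springs back and the lid stays ajar
- lid (a joint): angle of the lid about its rear hinge, rad: 0 shut and locked, 1.4 (80 deg) at its stop. Once freed, a spring plunger lifts it to about 0.14 and it waits there; from there the hinge is stiff (about 3 N upward at the lip moves it) and it stays where it is left
- lid_lip (a point): grip point of the lid's front lip, a tongue 26 mm wide (y), 10 thick (z), standing 38 mm forward of the lid's front edge; the point is 12 mm from its end, 26 mm from the lid's edge, 116 mm above the bench when shut. Axes: -x out along the tongue, y along the hinge, z out of the lid's top; turns with the lid. 30 mm or more is free below it
- lid_hinge (a point): point above the middle of the lid's hinge axis, level with lid_lip when shut and 221 mm behind it, axes as lid_lip's. The axis, along y, lies 8 mm below this point (108 mm above the bench); a positive angle raises the lip
- rod: emergency release rod, loose, 80 g: black handle 80 mm long (x), 18 wide (y), 16 tall (z), bare round-ended dark steel shaft 8 mm thick, 110 mm long, out of its +x end. Origin under the handle's middle; shaft axis 8 mm above the bench as it lies flat. At the start the handle is under the riser's deck, 70 to 90 mm of shaft sticks out past the deck's open edge: too little to reach the tab with
- rod_tip (a point): round end of the rod's shaft, on its axis, 150 mm from the handle's middle; axes as the rod's
- rod_butt (a point): other end of the rod, the end of the handle, 40 mm from the handle's middle, 8 mm above the bench when flat
- riser: low white bench riser, fixed: deck 340 mm (its x) by 150 mm (y), top 55 mm and underside 50 mm above the bench, 5 mm end panels. Origin on the bench under its centre; open front edge at its y = +75 mm, facing the middle of the bench; the bottles on it stand 45 mm or more back from that edge
- tube_rack: pink plastic tube rack 94 x 197 x 45 mm with small capped tubes (67 mm tall in all), loose; origin under its centre
- tip_box: white pipette-tip box on four feet with a red tip tray, 85 x 122 x 71 mm, loose; origin under its centre
- freezer_box: square white box with a blue lid, 112 x 112 x 56 mm, loose; origin under its centre
- pipette: white hand pipette lying flat, about 245 mm long, 32 wide and 37 tall, nozzle to its +x, loose; origin on the bench under its middle
- bottle_a: square white medium bottle 70 x 70 x 145 mm, standing loose on the riser's deck at the back; origin under its centre
- bottle_b: as bottle_a: the second bottle on the riser

How it is judged:
By the outcome, as a careful person would: the job done as asked, in the order asked, and still so for the second after the job is handed in, with the robot touching nothing.
It also fails if it takes over 72 s, if anything falls off the work surface, if the arm or the gripper's body presses on something with over 40 N, if the wrist force passes 120 N, or if a joint passes its speed limit or range.

ROBOT

A 7-joint arm with a two-finger parallel gripper is mounted at the origin on the work surface. World frame = base frame: x ahead of the robot, y to its left, z up, the work surface at z = 0. Lengths are in mm, angles in degrees, forces in N, time in s.
With the tool pointing down it reaches from about 375 to 925 mm from the base axis. Payload 3.1 kg.
Tool frame: the origin (TCP) lies at the very end of the fingers, on their centre line; the grasp point (between the pads) lies 19 mm behind it; x points along the fingers, z is the direction in which the jaws open and shut, and the axes are right-handed (so a half turn about x gives the same grasp; the last joint's range is limited). The gripper opens to 85 mm and grips with 20 to 120 N. Pads are 22 mm wide; open, the fingers measure 114 mm over their backs; the gripper's body (76 mm by 85 mm) begins 54 mm behind the grasp point. The pads swing forward as they close: fully open they stand 13 mm farther back than shut.
Start: joints at [65.271, 21.939, 2.515, 91.553, -1.026, 66.532, -2.859], TCP at [212.983, -614.118, 231.269] pointing down, gripper open.
Joint ranges: [-149.38, 149.38], [-23.57, 123.04], [-84.95, 90], [0, 143.3], [-89.99, 269.99], [3.08, 112.72], [-163.45, 163.45]. Speed limits (degrees/s): [159.86, 159.86, 180, 180, 180, 180, 180].

INTERFACE

Orientations are given as [roll, pitch, yaw] about the fixed x, y, z axes, in that order (R = Rz(yaw) Ry(pitch) Rx(roll)).
In Python, from workcell import robot gives the robot as it stands. Calls block until the motion is done:
- robot.reach(position, orientation): joint-space move of the TCP to a pose.
- robot.servo_line(position, rot=None, rate=150): straight line of the TCP; rot=None keeps the orientation; rate is the mean speed in mm/s.
- robot.set_joints(angles): joint-space move.
- robot.grip(opening, force=None): opening from 0.0 (shut) to 1.0 (fully open); force is the grip in N (None keeps the last); returns when the fingers have stopped.
- robot.dwell(seconds).
- robot.inverse_kinematics(position, orientation): joint angles nearest the present ones, or None.
- robot.get_state(): the state.
- robot.get_image(name): name is "scene" or "top" or "wrist"; returns (picture, depth): 400x640x3 uint8, red, green, blue; 400x640 float32, mm along the optical axis (not along the pixel's ray), 0 where there is no reading.
- robot.camera_params(name): a dict with "camera_matrix" (3x3 intrinsics, pixels), "dist" ([k1, k2, p1, p2, k3] as OpenCV has them; the pictures are not rectified), "world_from_camera" (4x4, takes a point from camera to world coordinates); the wrist camera has in their place "T_tool_cam" (4x4, takes a point from camera to tool coordinates, whose origin is the TCP and whose axes are the tool frame's). Camera axes: x right, y down, z forward; pixel columns grow to the right and rows downward; lengths in mm; the calibration is good to about 2 mm. A picture is of the moment at which its call begins: read the wrist's pose just before it. camera_params takes no time and is no camera call.
A pose or a line that the arm cannot do raises robot.Unreachable and nothing moves.
- robot.finish_job(): hands the job in, once; it reports no verdict.
The state is a dict: "time_s": time; "joint_pos": joint angles; "qvel": joint speeds; "joint_efforts": joint torques, N m; "ee_pos": TCP position; "orientation": TCP orientation; "contact_force": force on the tool from outside, world axes, zero at the start; "ft_torque": the same for the moment, N m; "opening": opening from 0.0 (shut) to 1.0 (fully open).
Only numpy, scipy, OpenCV 4.12 (cv2) and the standard library are available. Lean on these libraries where they do the work, as an engineer would, in place of code of your own. Each camera call takes 0.05 s, during which the arm holds its last target.

## Working session

There is one attempt and no reset: what is moved stays moved. The work goes in short steps, each a Python script; the robot and the scene stay as the last script left them, time stands still between calls to the robot, and variables do not carry over. Pictures are saved under pics/ and viewed, and the job is handed in when it is done.

```bash
mkdir -p pics; ls; cat > h.py <<'E'
import numpy as np, cv2
from workcell import robot
from scipy.spatial.transform import Rotation as Rn
def T_tool():
    s=robot.get_state(); T=np.eye(4); T[:3,3]=s["ee_pos"]; T[:3,:3]=Rn.from_euler('xyz',s["orientation"],degrees=True).as_matrix(); return T
def snap(name,fn):
    T=T_tool(); im,d=robot.get_image(name); p=robot.camera_params(name)
    W=np.array(p["world_from_camera"]) if "world_from_camera" in p else T@np.array(p["T_tool_cam"])
    cv2.imwrite(f"pics/{fn}.png",im[:,:,::-1]); np.savez(f"pics/{fn}.npz",im=im,d=d,K=p["camera_matrix"],D=p["dist"],W=W)
def load(fn): return np.load(f"pics/{fn}.npz")
def ray(fn,uv):
    z=load(fn); n=cv2.undistortPoints(np.array([[uv]],float),z["K"],z["D"])[0,0]
    return z["W"][:3,3], z["W"][:3,:3]@np.array([n[0],n[1],1.0])
def pix_z(fn,uv,zz):
    o,r=ray(fn,uv); return o+r*(zz-o[2])/r[2]
def pix_d(fn,uv,k=1):
    z=load(fn); u,v=map(int,np.round(uv)); d=z["d"][v-k:v+k+1,u-k:u+k+1]; d=np.median(d[d>0]) if (d>0).any() else np.nan
    o,r=ray(fn,uv); return o+r*d
def tri(f1,u1,f2,u2):
    o1,r1=ray(f1,u1);o2,r2=ray(f2,u2); s=np.linalg.lstsq(np.c_[r1,-r2],o2-o1,rcond=None)[0]
    a=o1+r1*s[0];b=o2+r2*s[1]; return (a+b)/2,np.linalg.norm(a-b)
def crop(fn,x0,y0,w,h,k,out):
    im=cv2.imread(f"pics/{fn}.png")[y0:y0+h,x0:x0+w]; cv2.imwrite(f"pics/{out}.png",cv2.resize(im,None,fx=k,fy=k,interpolation=cv2.INTER_CUBIC))
def proj(fn,P):
    z=load(fn); M=np.linalg.inv(z["W"]); r,_=cv2.Rodrigues(M[:3,:3]); return cv2.projectPoints(np.atleast_2d(np.array(P,float)),r,M[:3,3],z["K"],z["D"])[0][:,0]
E
python3 - <<'E'
from h import *
np.set_printoptions(precision=2,suppress=True)
for n in ["scene","top","wrist"]: snap(n,n+"0"); print(load(n+"0")["W"])
print(robot.get_state())
E
```

```text
pics
[[   0.58    0.7    -0.42 1052.3 ]
 [   0.81   -0.49    0.3  -328.29]
 [   0.01   -0.52   -0.86 1101.72]
 [   0.      0.      0.      1.  ]]
[[   0.01   -0.98    0.18  357.49]
 [  -1.     -0.02   -0.     46.57]
 [   0.01   -0.18   -0.98 1204.83]
 [   0.      0.      0.      1.  ]]
[[   0.33   -0.91   -0.26  276.59]
 [  -0.94   -0.32   -0.09 -591.99]
 [  -0.      0.27   -0.96  373.25]
 [   0.      0.      0.      1.  ]]
{'time_s': 0.15, 'joint_pos': array([65.27, 21.98,  2.51, 91.63, -1.03, 66.53, -2.86]), 'qvel': array([ 0.02, -0.08,  0.03, -0.35, -0.11, -0.08, -0.01]), 'joint_efforts': array([  0.  , -43.41,   1.03, -25.  ,   0.01,   0.01,  -0.  ]), 'ee_pos': array([ 212.77, -613.4 ,  230.15]), 'orientation': array([-177.89,   89.88,  111.24]), 'contact_force': array([ 0. , -0.3,  1.4]), 'ft_torque': array([0.06, 0.02, 0.  ]), 'opening': 0.9964283572736438}
```

View pics/scene0.png

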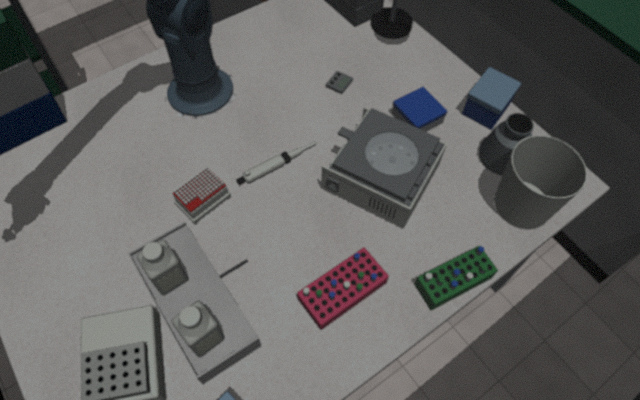

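View pics/top0.png

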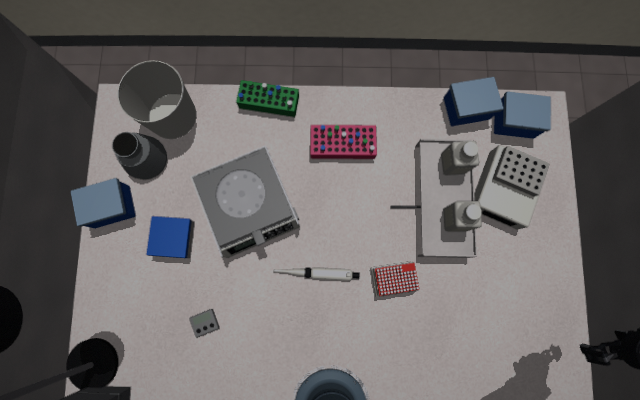

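View pics/wrist0.png

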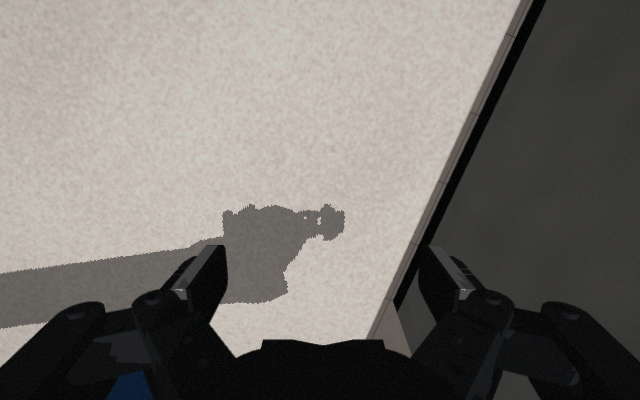

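```bash
python3 - <<'E'
from h import *
np.set_printoptions(precision=1,suppress=True)
crop("top0",370,120,130,150,5,"c1"); crop("top0",180,140,130,130,5,"c2"); crop("scene0",300,90,160,140,5,"c3"); crop("scene0",120,210,160,170,4,"c4")
for uv in [(391,207),(400,207),(410,207),(330,200)]: print(uv,pix_d("top0",uv))
print(robot.camera_params("wrist")["T_tool_cam"])
E
```

```text
(391, 207) [ 560.1 -176.6    4.7]
(400, 207) [ 559.9 -202.9    7.7]
(410, 207) [ 560.6 -233.     6.8]
(330, 200) [578.9   5.1   2. ]
[[   0.    -0.3    1.  -143.3]
 [  -0.    -1.    -0.3   67.4]
 [   1.    -0.    -0.     0.5]
 [   0.     0.     0.     1. ]]
```

View pics/c1.png

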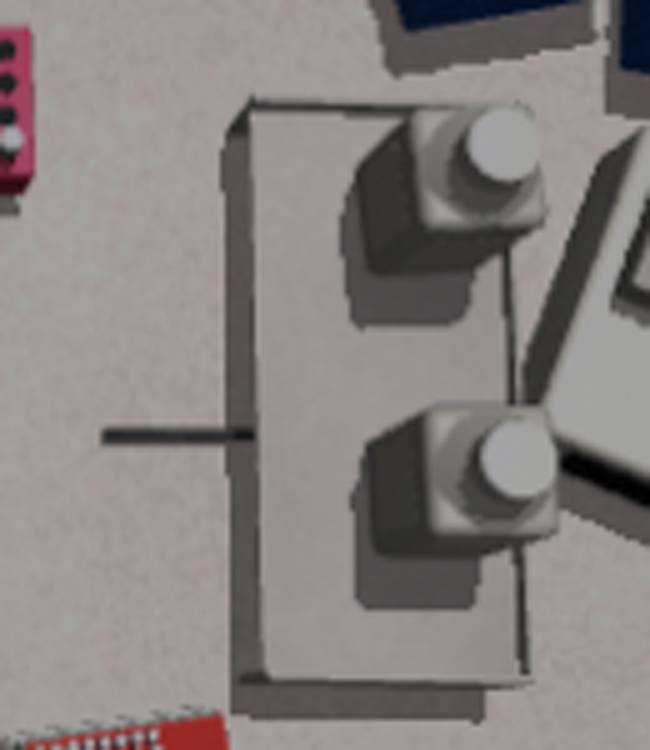

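View pics/c2.png

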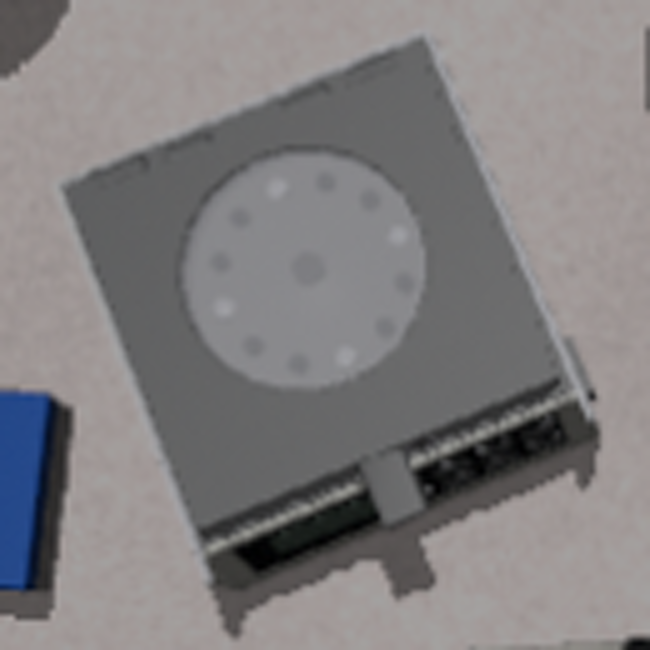

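View pics/c3.png

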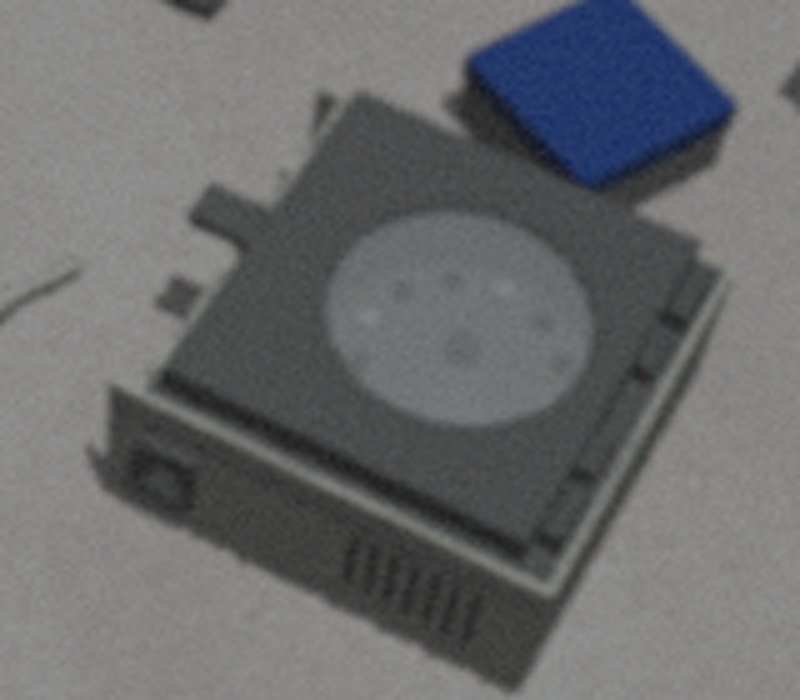

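View pics/c4.png

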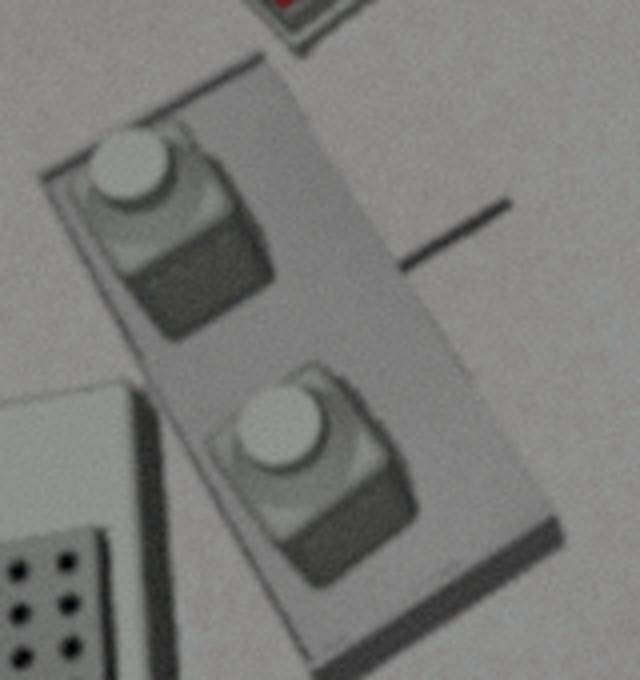

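```bash
python3 - <<'E'
from h import *
np.set_printoptions(precision=1,suppress=True)
print("rod tip",tri("top0",(390.6,207.2),"scene0",(120+509/4,210+203/4)), "edge", pix_z("top0",(421,207),8), pix_z("scene0",(120+402/4,210+268/4),50))
print("tip z8",pix_z("top0",(390.6,207.2),8),pix_z("scene0",(120+509/4,210+203/4),8))
c=lambda x,y:(180+x/5,140+y/5)
s=lambda x,y:(300+x/5,90+y/5)
RR=tri("top0",c(425,37),"scene0",s(553,585)); RL=tri("top0",c(62,187),"scene0",s(728,272)); FR=tri("top0",c(592,413),"scene0",s(112,387))
print("RR",RR,"RL",RL,"FR",FR)
print("z105 top", pix_z("top0",c(425,37),105),pix_z("top0",c(62,187),105),pix_z("top0",c(592,415),105))
print("lip tip", tri("top0",c(403,516),"scene0",s(205,207)))
print("lip depth",pix_d("top0",c(395,490)),pix_d("top0",c(395,470)))
print("bezel depth",pix_d("scene0",s(163,482)))
print("riser edge corners z55",pix_z("top0",(370+252/5,120+98/5),55),pix_z("top0",(370+265/5,120+680/5),55))
E
```

```text
rod tip (array([ 560.5, -173.8,    3.7]), np.float64(3.9870923485518808)) edge [ 560.9 -265.6    8. ] [ 581.7 -249.9   50. ]
tip z8 [ 558.9 -174.8    8. ] [ 563.5 -172.7    8. ]
RR (array([708.8, 194.7, 104.3]), np.float64(6.751018701839061)) RL (array([620. , 393. , 101.8]), np.float64(6.129814852258654)) FR (array([497.5,  94.6, 101.8]), np.float64(2.2998464705714206))
z105 top [706.6 191.7 105. ] [617.5 389.2 105. ] [495.4  93.5 105. ]
lip tip (array([439.7, 194.1, 112.5]), np.float64(3.5440487348309464))
lip depth [451.8 196.1 121.3] [462.5 196.7 120.3]
bezel depth [528.8 106.8  44.5]
riser edge corners z55 [ 754.2 -257.9   55. ] [ 413.8 -255.    55. ]
```

```bash
cat >> h.py <<'E'
def ori(x,z):
    x=np.array(x,float);x/=np.linalg.norm(x); z=np.array(z,float); z-=x*(z@x); z/=np.linalg.norm(z)
    return Rn.from_matrix(np.c_[x,np.cross(z,x),z]).as_euler('xyz',degrees=True)
def down(yaw,s=1):  # tool pointing down, tool y along heading yaw (deg)*s
    y=s*np.array([np.cos(np.radians(yaw)),np.sin(np.radians(yaw)),0]); return ori([0,0,-1],np.cross([0,0,-1],y))
E
python3 - <<'E'
from h import *
np.set_printoptions(precision=1,suppress=True)
for s in (1,-1):
  print(s,down(90,s))
  for p,y in (([560,-205,150],90),([560,-205,3],90),([560,-190,3],90),([500,20,49],114.7),([480,60,49],114.7)):
    print(p,robot.inverse_kinematics(p,down(y,s)))
yc=np.radians(24.7); ex=np.array([np.cos(yc),np.sin(yc),0]); ez=np.array([0,0,1.])
H=np.array([450,199,116])+221*ex-8*ez*1.
for s in (1,-1):
  for th in (0,.14,.4,.7,1.0,1.3,1.4):
    lx=ex*np.cos(th)-ez*np.sin(th); lz=ex*np.sin(th)+ez*np.cos(th)
    g=H-221*lx+8*lz
    for back in (0,40):
      print(s,th,back,g, robot.inverse_kinematics(g+lx*(19-back),ori(lx,s*lz)))
E
```

```text
1 [ 0. 90.  0.]
[560, -205, 150] [ 37.6  23.4 -26.2 102.2  12.   57.2   6.7]
[560, -205, 3] [ 36.9  35.7 -25.7 105.7  21.6  43.4  -0.5]
[560, -190, 3] [ 36.   35.5 -26.3 106.4  22.   43.2  -2.3]
[500, 20, 49] [ 26.7  25.8 -38.5 117.8  23.   43.9  -1.3]
[480, 60, 49] [ 31.4  27.9 -49.6 119.6  30.   45.5 -12. ]
-1 [180.  90.   0.]
[560, -205, 150] [ -37.5   49.4   78.6  105.6  -51.7   71.4 -122.6]
[560, -205, 3] [  11.    33.1    6.3  107.    -5.3   40.2 -159.6]
[560, -190, 3] [  10.2   32.6    5.6  107.7   -4.7   39.9 -161.5]
[500, 20, 49] [ -60.2   40.    66.   121.5  -48.7   51.4 -120.3]
[480, 60, 49] [ -66.1   37.9   66.1  123.7  -47.3   49.9 -125.8]
1 0 0 [450. 199. 116.] None
1 0 40 [450. 199. 116.] None
1 0.14 0 [453.  200.4 146.8] None
1 0.14 40 [453.  200.4 146.8] None
1 0.4 0 [468.7 207.6 201.4] None
1 0.4 40 [468.7 207.6 201.4] None
1 0.7 0 [501.9 222.9 256.5] [ -33.3   -7.9    2.3  139.3  102.1    5.1 -105.9]
1 0.7 40 [501.9 222.9 256.5] [ 21.4 -17.5 -45.3 139.  -74.6   9.9  66.2]
1 1.0 0 [548.4 244.3 298.3] [ 19.8   0.5 -48.2 117.6   4.7  29.5  -7. ]
1 1.0 40 [548.4 244.3 
[... 734 characters left out ...]
4.5   67.8  121.7   31.5   34.2  151.4]
-1 1.0 40 [548.4 244.3 298.3] [-83.8 -14.3  48.7 121.3  25.2  37.7 155.8]
-1 1.3 0 [604.1 269.9 323.1] [ -86.8   30.4   79.8   99.6  -37.8   62.5 -153.6]
-1 1.3 40 [604.1 269.9 323.1] [ -89.7   24.8   80.3   98.1  -30.6   64.1 -158.5]
-1 1.4 0 [623.8 278.9 327.1] [ -79.8   38.3   79.1   91.6  -42.6   73.3 -151.7]
-1 1.4 40 [623.8 278.9 327.1] [ -80.8   34.5   79.3   89.5  -38.2   75.5 -154.5]<stdin>:4: UserWarning: Gimbal lock detected. Setting third angle to zero since it is not possible to uniquely determine all angles.
<stdin>:6: UserWarning: Gimbal lock detected. Setting third angle to zero since it is not possible to uniquely determine all angles.
```

```bash
sed -i '1i import warnings; warnings.filterwarnings("ignore")' h.py; python3 - <<'E'
from h import *
robot.reach([560,-205,150],down(90,1)); snap("wrist","w1"); print(robot.get_state()["time_s"],robot.get_state()["ee_pos"])
E
```

```text
2.1583 [ 559.37837651 -207.54395422  150.05650211]
```

View pics/w1.png

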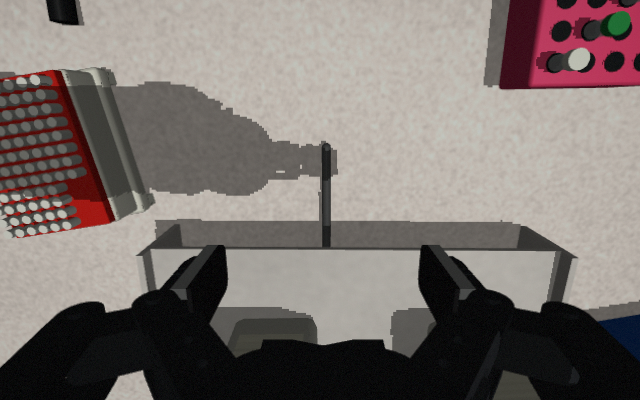

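```bash
python3 - <<'E'
from h import *
np.set_printoptions(precision=1,suppress=True)
for uv in [(326.5,147),(326.5,180),(326.3,240)]: print(pix_z("w1",uv,8))
print(tri("w1",(326.5,145),"top0",(390.6,207.2)))
for uv in [(180,249),(320,248),(520,250)]: print("edge",pix_z("w1",uv,55))
E
```

```text
[ 561.6 -178.1    8. ]
[ 561.5 -208.     8. ]
[ 561.3 -267.2    8. ]
(array([ 561.9, -178.4,  -10.3]), np.float64(0.5195843354899361))
edge [ 442.8 -253.4   55. ]
edge [ 555.7 -253.1   55. ]
edge [ 716.8 -255.4   55. ]
```

```bash
python3 - <<'E'
from h import *
np.set_printoptions(precision=1,suppress=True)
def st(t):
    s=robot.get_state(); print(t,round(s["time_s"],2),s["ee_pos"],s["contact_force"],round(s["opening"],3))
st("a"); robot.grip(0.5,40)
robot.servo_line([561.4,-206,30],rate=150);st("b")
robot.servo_line([561.4,-206,3.5],rate=50); st("c")
robot.grip(0.0,40); st("grip")
robot.servo_line([561.4,-66,4],rate=120); st("drawn")
snap("wrist","w2")
E
```

```text
a 2.16 [ 559.4 -207.5  150.1] [ 0.6 -0.5  0.6] 1.005
b 3.6 [ 562.4 -206.2   30.9] [-0.1  0.6  1.1] 0.501
c 4.28 [ 561.3 -205.9    3.2] [ 0.7 -0.6  1. ] 0.501
grip 4.7 [ 561.8 -206.1    3.8] [0.2 0.1 0.5] 0.07
drawn 6.02 [561.4 -66.8   4. ] [0.7 0.6 0.4] 0.069
```

View pics/w2.png

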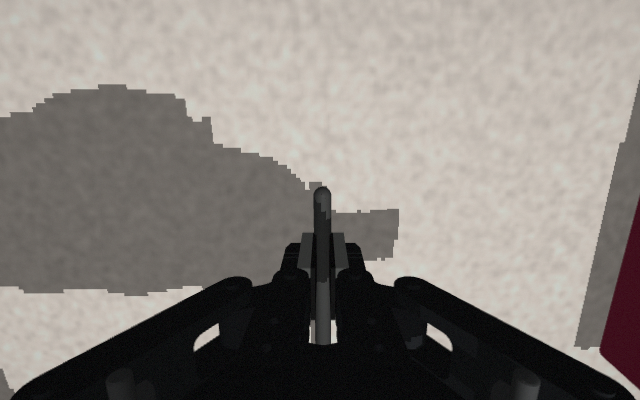

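```bash
python3 - <<'E'
from h import *
np.set_printoptions(precision=1,suppress=True)
robot.grip(0.5); robot.servo_line([561.4,-66,100],rate=250)
robot.servo_line([561.4,-210,160],rate=250); robot.dwell(0.15)
snap("wrist","w3"); s=robot.get_state(); print(s["time_s"],s["ee_pos"])
snap("top","t3")
E
```

```text
8.0167 [ 561.2 -207.   159. ]
```

View pics/w3.png

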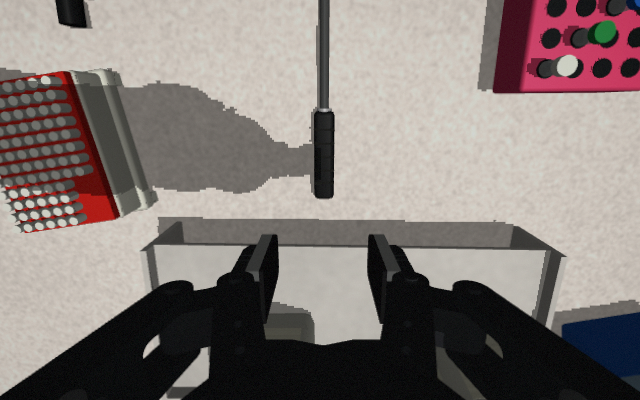

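```bash
python3 - <<'E'
from h import *
np.set_printoptions(precision=1,suppress=True)
for uv in [(323.5,20),(323.5,109),(324,112),(324,155),(324,198)]: print(pix_z("w3",uv,8),pix_z("w3",uv,16))
E
```

```text
[559.6 -73.3   8. ] [559.6 -75.1  16. ]
[ 560. -144.    8.] [ 559.9 -143.9   16. ]
[ 560.4 -146.6    8. ] [ 560.4 -146.4   16. ]
[ 560.6 -184.8    8. ] [ 560.6 -183.6   16. ]
[ 560.8 -225.9    8. ] [ 560.8 -223.6   16. ]
```

```bash
python3 - <<'E'
from h import *
np.set_printoptions(precision=1,suppress=True)
d=np.array([-.418,.908,0]); P=np.array([531.3,100.2,0])-140*d+[0,0,130]
print(P,robot.inverse_kinematics(P,down(24.7,1)),robot.get_state()["joint_pos"])
robot.reach(P,down(24.7,1)); robot.dwell(0.1); snap("wrist","w4"); print(robot.get_state()["time_s"])
E
```

```text
[589.8 -26.9 130. ] [ 12.6  22.9 -16.9 104.1   8.   54.1 -73.1] [ 36.7  22.8 -24.8 101.5  11.   58.2   8. ]
9.4917
```

View pics/w4.png

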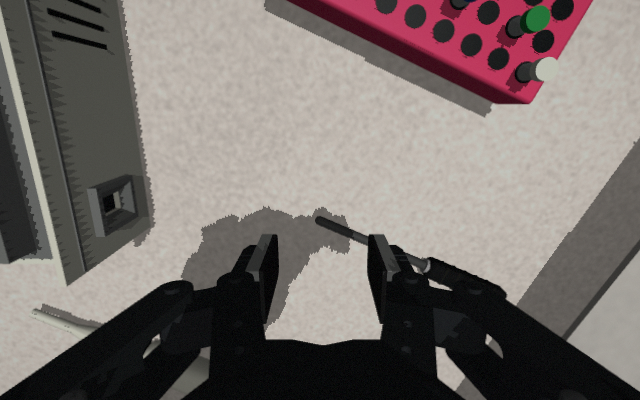

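Good view: bezel with its slot at about (113,205) in w4; pose can be refined with the housing edges.

```bash
python3 - <<'E'
from h import *
crop("w4",20,130,150,170,5,"c5")
E
```

```text
(no output)
```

View pics/c5.png

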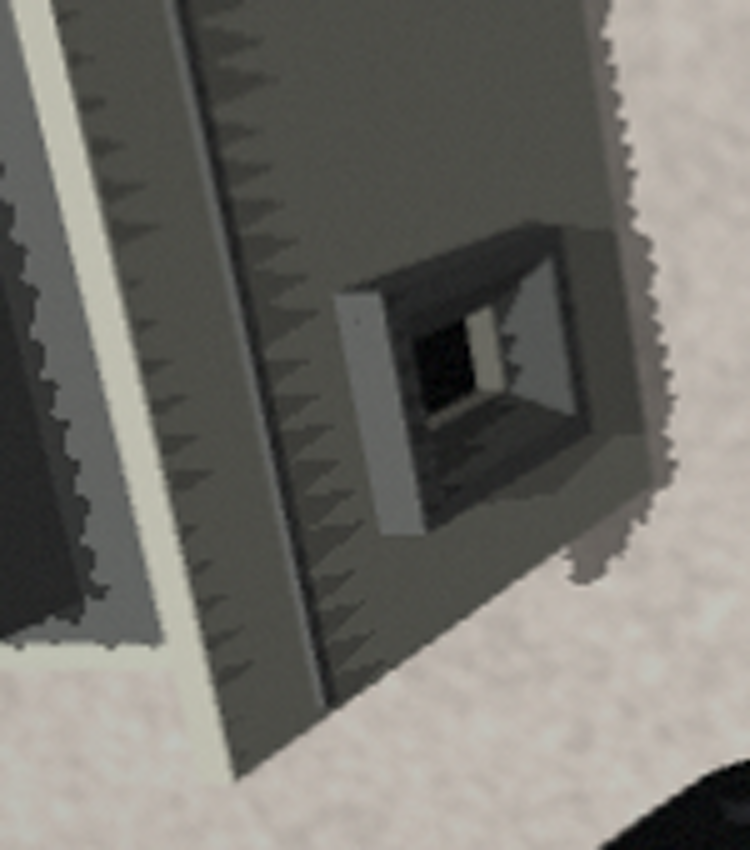

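```bash
python3 - <<'E'
from h import *
from scipy.optimize import least_squares
np.set_printoptions(precision=1,suppress=True)
k=lambda x,y:(20+x/5,130+y/5)
B=np.array([[-101.5,-119,75],[-68.5,-119,75],[-68.5,-119,35],[-101.5,-119,35]],float)
uv=np.array([k(428,528),k(382,292),k(557,228),k(590,430)])
def tf(p,Q):
    c,s=np.cos(p[2]),np.sin(p[2]); return np.c_[p[0]+c*Q[:,0]-s*Q[:,1],p[1]+s*Q[:,0]+c*Q[:,1],Q[:,2]+(p[3] if len(p)>3 else 0)]
for p0 in ([558,243,.43],[558,243,.43,0]):
    r=least_squares(lambda p:(proj("w4",tf(p,B))-uv).ravel(),p0,x_scale=[10,10,.05,10][:len(p0)])
    p=r.x; print(p[:2],np.degrees(p[2]),p[3:],r.fun)
    print("mouth",tf(p,np.array([[-85,-119,55.]])))
    C=np.array([[-120,-113,105.],[120,-113,105],[120,113,105]])
    print("corner pix",proj("w4",tf(p,C))[0],k(235,778)); print("top/scene pred",proj("top0",tf(p,C)),proj("scene0",tf(p,C)))
# rear depth points on side wall
for q in [(128,100),(113,110),(100,100),(90,100),(120,180)]: print(pix_d("w4",q))
print("top edge line z105", pix_z("w4",k(235,778),105),pix_z("w4",k(57,10),105),pix_z("w4",k(157,440),105))
E
```

```text
[557.  244.9] 24.253102195990465 [] [-0.4  0.9 -0.4 -0.1  0.5 -0.9  0.5 -0. ]
mouth [[528.4 101.5  55. ]]
corner pix [ 67.1 286.2] (67.0, 285.6)
top/scene pred [[298.7 223.5]
 [265.3 145.3]
 [189.6 176.5]] [[320.4 166.2]
 [409.2 209.1]
 [445.9 143.2]]
[553.1 247.7] 24.520274583453908 [-5.7] [-0.   0.  -0.   0.4  0.  -0.2  0.  -0.3]
mouth [[525.2 104.2  49.3]]
corner pix [ 68.8 283.7] (67.0, 285.6)
top/scene pred [[297.8 224.9]
 [264.2 147.1]
 [189.  178.6]] [[320.5 166.1]
 [409.  208.5]
 [445.  142.8]]
[590.5 135.6  15.5]
[584.1 132.9  35.5]
[590.2 135.5  47.7]
[590.3 135.3  57.6]
[543.  108.   50.1]
top edge line z105 [494.4  92.7 105. ] [575.6 128.8 105. ] [532.9 109.8 105. ]
```

```bash
python3 - <<'E'
from h import *
np.set_printoptions(precision=1,suppress=True)
def st(t):
    s=robot.get_state(); print(t,round(s["time_s"],2),s["ee_pos"],s["contact_force"],round(s["opening"],3))
print(proj("w4",[[560.5,-145.5,8],[559.5,-35.5,8]]))
robot.reach([560.6,-186,60],down(90.5)); st("a")
robot.servo_line([560.6,-186,4],rate=80); st("b")
robot.grip(0.0,80); st("grip")
robot.servo_line([560.6,-186,90],rate=200); st("up")
Y=24.2; d=np.array([-np.sin(np.radians(Y)),np.cos(np.radians(Y)),0]); M=np.array([528.4,101.4,0])
robot.reach(M-190*d+[0,0,51],down(90+Y)); robot.dwell(0.2); st("pre"); print(M-190*d)
for n in ("top","scene","wrist"): snap(n,n+"5")
crop("top5",250,170,130,110,6,"c6"); crop("scene5",270,140,130,110,6,"c7")
E
```

```text
[[425.8 264.9]
 [315.3 218.6]]
a 10.68 [ 561.  -185.5   60.3] [0.1 0.4 0. ] 0.501
b 11.53 [ 561.  -186.     4.2] [ 0.4 -0.5 -0.2] 0.502
grip 11.88 [ 561.5 -186.3    5.1] [-0.3  0.4  4.6] 0.179
up 12.47 [ 559.7 -186.    89.3] [-0.3  0.  -0.8] 0.183
pre 13.25 [605.8 -74.3  50.5] [-0.8 -0.7 -0.9] 0.18
[606.3 -71.9   0. ]
```

View pics/c6.png

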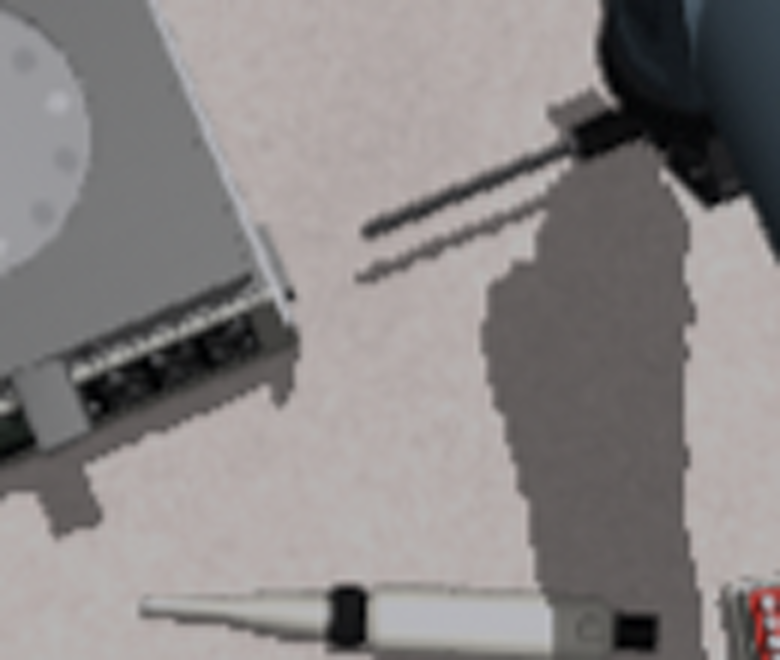

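View pics/c7.png

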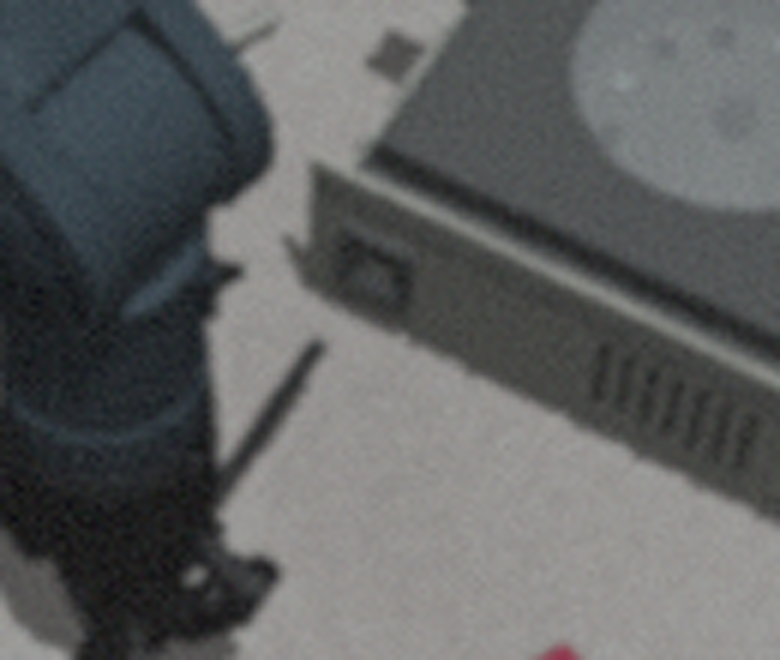

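View pics/wrist5.png

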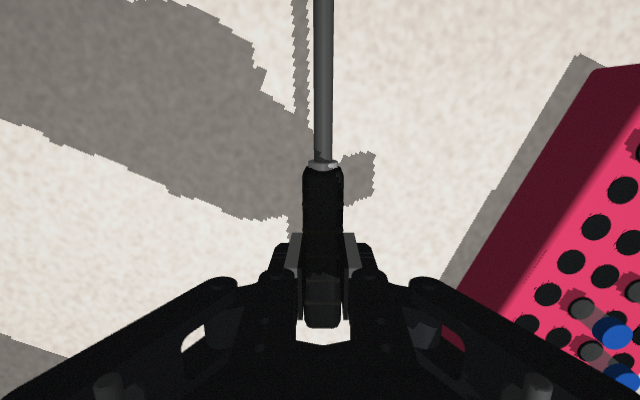

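```bash
python3 - <<'E'
from h import *
np.set_printoptions(precision=1,suppress=True)
Y=24.2; d=np.array([-np.sin(np.radians(Y)),np.cos(np.radians(Y)),0]); M=np.array([528.4,101.4,55])
print("expected tip",M-40*d)
t=tri("top5",(311.2,208.8),"scene5",(323.2,197.5)); print(t)
print("proj exp", proj("top5",[M-40*d,M]),proj("scene5",[M-40*d,M]))
print("at z55",pix_z("top5",(311.2,208.8),55),pix_z("scene5",(323.2,197.5),55))
o=robot.get_state()["ee_pos"]; print(o)
for uv in [(323,10),(323,80),(322,150),(323,162)]: print(pix_z("wrist5",uv,55), pix_d("wrist5",uv))
E
```

```text
expected tip [544.8  64.9  55. ]
(array([544.6,  62.5,  52.6]), np.float64(5.22664266304322))
proj exp [[309.5 208.1]
 [296.6 213.6]] [[323.  196.7]
 [330.9 185.1]]
at z55 [542.9  60.2  55. ] [546.9  63.9  55. ]
[606.2 -73.6  51.2]
[563.   19.4  55. ] [563.3  18.7  57.8]
[573.4  -3.9  55. ] [573.5  -4.1  58.5]
[584.6 -30.1  55. ] [584.4 -29.7  58.4]
[587.2 -34.8  55. ] [586.9 -34.2  58.7]
```

```bash
cat >> h.py <<'E'
Y=24.2; d=np.array([-np.sin(np.radians(Y)),np.cos(np.radians(Y)),0]); ex=np.array([d[1],-d[0],0]); M=np.array([528.4,101.4,0])
def st(t):
    s=robot.get_state(); f=s["contact_force"]; e=s["ee_pos"]-M
    print(t,round(s["time_s"],2),"along %.1f lat %.1f z %.1f"%(e@d+150,e@ex,e[2]),"F d %.1f lat %.1f z %.1f"%(f@d,f@ex,f[2]),round(s["opening"],3)); return f@d,abs(f@ex),abs(f[2])
E
python3 - <<'E'
from h import *
for a,r in [(-8,80),(2,30),(8,30),(14,30),(25,40),(45,50),(58,50)]:
    robot.servo_line(M+(a-150)*d+1.0*ex+[0,0,51],rate=r); f=st(a)
    if max(abs(f[0]),f[1],f[2])>8: print("STOP"); break
E
```

```text
-8 13.95 along -7.2 lat 1.2 z 51.1 F d -0.1 lat -0.5 z -1.2 0.182
2 14.43 along 2.2 lat 1.1 z 51.0 F d 0.5 lat 0.1 z -0.4 0.181
8 14.78 along 8.5 lat 1.1 z 51.0 F d -1.0 lat -0.6 z 0.5 0.188
14 15.13 along 14.5 lat 1.1 z 51.0 F d -0.5 lat 1.2 z -1.2 0.181
25 15.56 along 25.6 lat 1.1 z 51.0 F d -1.0 lat 0.2 z -1.3 0.182
45 16.11 along 45.4 lat 1.0 z 51.0 F d 0.6 lat 0.2 z -0.9 0.178
58 16.52 along 58.7 lat 1.1 z 51.0 F d -0.4 lat -0.2 z -0.9 0.178
```

In cleanly. Now push for the tab.

```bash
python3 - <<'E'
from h import *
for a in (63,66,68,70,72,74,76,78,80,82):
    robot.servo_line(M+(a-150)*d+1.0*ex+[0,0,51],rate=20); f=st(a)
    if f[0]<-11: print("STOP"); break
snap("scene","s6"); snap("top","t6"); crop("s6",300,80,160,140,5,"c8")
E
```

```text
63 16.92 along 63.1 lat 1.1 z 51.0 F d 0.5 lat 0.4 z -1.8 0.181
66 17.22 along 64.4 lat 0.9 z 51.2 F d -2.7 lat 0.8 z -0.3 0.183
68 17.47 along 65.1 lat 0.9 z 51.3 F d -4.8 lat -0.4 z -1.8 0.186
70 17.72 along 66.2 lat 0.8 z 51.4 F d -6.8 lat 0.3 z -0.3 0.184
72 17.97 along 67.7 lat 0.8 z 51.4 F d -7.2 lat -0.9 z -0.6 0.18
74 18.22 along 70.7 lat 0.8 z 51.3 F d -5.3 lat -0.8 z 0.3 0.175
76 18.47 along 72.6 lat 0.9 z 51.3 F d -7.0 lat -0.5 z -0.7 0.183
78 18.72 along 73.6 lat 0.8 z 51.4 F d -6.8 lat 0.6 z -0.8 0.181
80 18.97 along 73.7 lat 0.7 z 51.6 F d -9.0 lat -0.6 z -0.6 0.183
82 19.22 along 73.9 lat 0.6 z 51.7 F d -11.8 lat -0.2 z 0.7 0.184
STOP
```

View pics/c8.png

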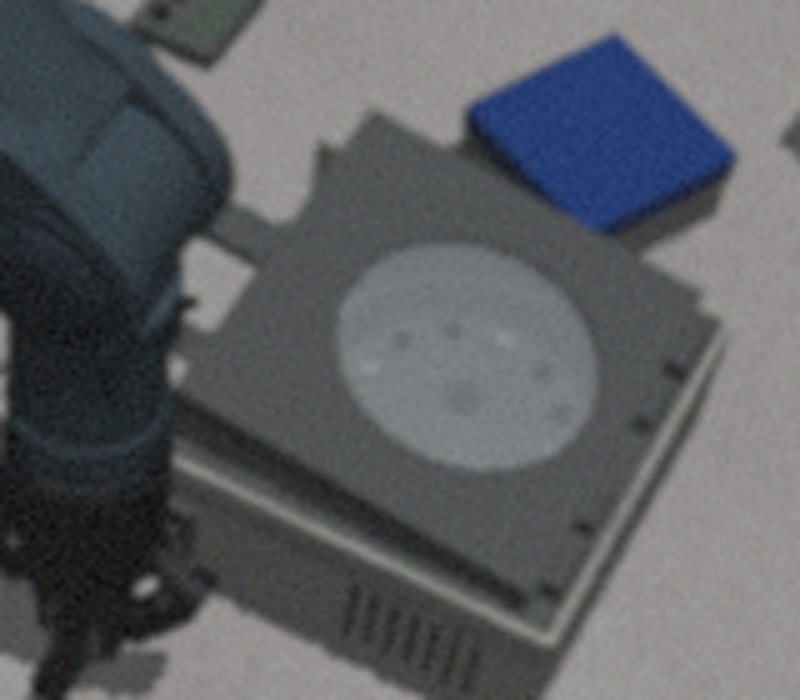

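```bash
python3 - <<'E'
from h import *
for a,r in [(45,60),(-25,110),(-60,200)]:
    robot.servo_line(M+(a-150)*d+1.0*ex+[0,0,51],rate=r); st(a)
robot.reach([560.6,-175,51],down(90.5)); st("x")
robot.servo_line([560.6,-175,12],rate=100); st("y")
robot.servo_line([560.6,-175,5],rate=25); f=st("low"); print(robot.get_state()["ee_pos"])
robot.grip(0.5); robot.servo_line([560.6,-175,150],rate=250); st("up")
snap("wrist","w7"); snap("scene","s7"); snap("top","t7")
crop("t7",180,130,130,130,5,"c9")
E
```

```text
45 20.08 along 46.2 lat 1.0 z 50.8 F d -0.0 lat -0.2 z -0.6 0.182
-25 20.87 along -23.9 lat 1.1 z 50.9 F d 1.1 lat 0.7 z -0.8 0.179
-60 21.19 along -61.1 lat 0.6 z 51.0 F d 1.1 lat -0.7 z -1.7 0.182
x 21.68 along -114.8 lat -85.0 z 50.9 F d 0.7 lat 1.4 z -0.1 0.183
y 22.23 along -114.4 lat -83.7 z 11.3 F d -0.5 lat 0.5 z -0.6 0.184
low 22.66 along -115.4 lat -83.9 z 5.1 F d 0.1 lat -0.2 z -0.5 0.183
[ 560.6888458  -175.10960823    5.13027793]
up 23.77 along -114.8 lat -85.0 z 148.9 F d -1.1 lat -0.7 z -0.2 0.501
```

View pics/w7.png

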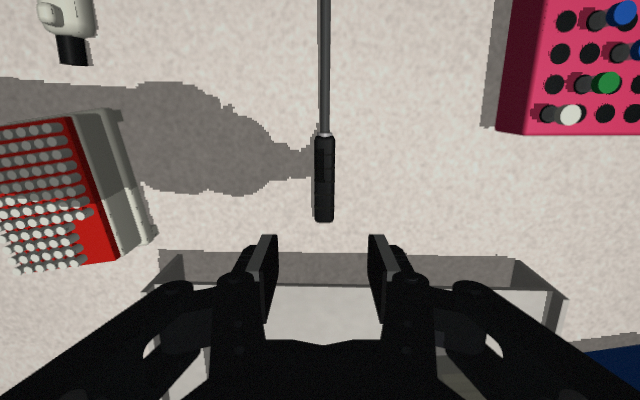

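View pics/s7.png

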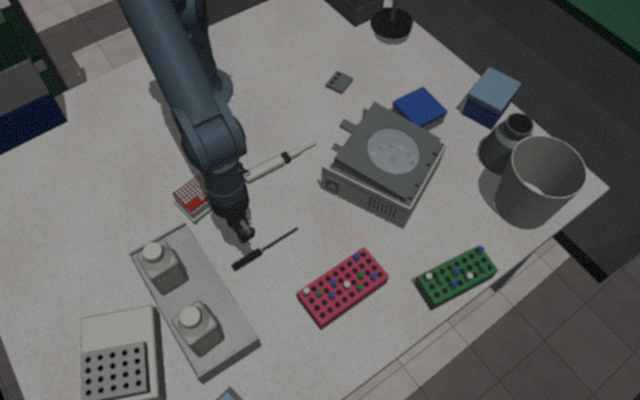

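View pics/c9.png

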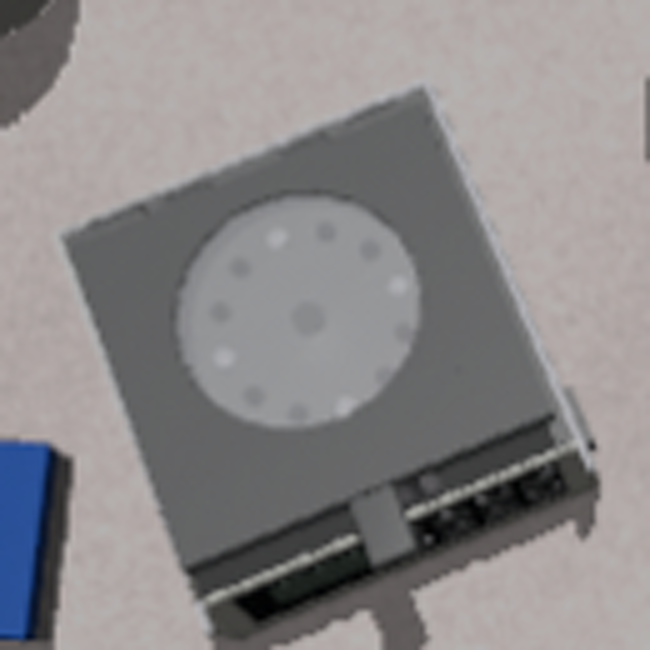

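```bash
python3 - <<'E'
from h import *
np.set_printoptions(precision=1,suppress=True)
c=lambda x,y:(180+x/5,130+y/5)
Oc=np.array([557,244.9,0])
def toc(P): e=P-Oc; return np.array([e@ex,e@d,P[2]])
for q in [(390,545),(385,530),(378,505),(400,555),(380,560)]:
    P=pix_d("t7",c(*q)); print(q,P,toc(P))
print(toc(pix_z("t7",c(393,563),150)),toc(pix_z("top0",(180+387/5,140+522/5),121)))
for q in [(390,480),(385,500)]: print(toc(pix_d("top0",(180+q[0]/5,140+q[1]/5))))
for p in ([455,200,270],[453,200,129],[650,290,310]):
  for s in (1,-1): print(p,s,robot.inverse_kinematics(p,down(Y,s)))
E
```

```text
(390, 545) [446.5 194.2 152.7] [-121.6   -0.9  152.7]
(385, 530) [454.4 197.5 150.1] [-113.    -1.2  150.1]
(378, 505) [467.3 201.7 149.3] [-99.5  -2.6 149.3]
(400, 555) [449.4 202.4  53.1] [-115.6    5.3   53.1]
(380, 560) [438.9 199.4 150.2] [-126.4    6.9  150.2]
[-130.4    1.4  150. ] [-129.9    8.9  121. ]
[-109.7   -0.8  119.5]
[-118.6    5.5  120.6]
[455, 200, 270] 1 [  6.9   5.7 -37.  108.1   3.7  67.4 -97.3]
[455, 200, 270] -1 [ 29.1   9.9 -61.9 107.3   9.4  68.2  78.2]
[453, 200, 129] 1 [  -0.5   15.2  -31.1  116.4   10.1   50.9 -102.9]
[453, 200, 129] -1 [ 21.4  22.2 -57.1 115.6  23.1  54.2  66.6]
[650, 290, 310] 1 [  -8.7   28.6  -27.6   75.2   13.1   79.3 -101.7]
[650, 290, 310] -1 [  8.   37.  -57.1  74.2  30.5  84.4  67.9]
```

```bash
python3 - <<'E'
from h import *
Oc=np.array([557,244.9,0])
robot.servo_line([560.6,-175,260],rate=300)
robot.reach(Oc-122*ex+[0,0,270],down(Y)); robot.dwell(.15); st("h"); snap("wrist","w8")
E
```

```text
h 26.18 along 268.1 lat -37.1 z 269.7 F d -0.2 lat -0.4 z 0.6 0.499
```

View pics/w8.png

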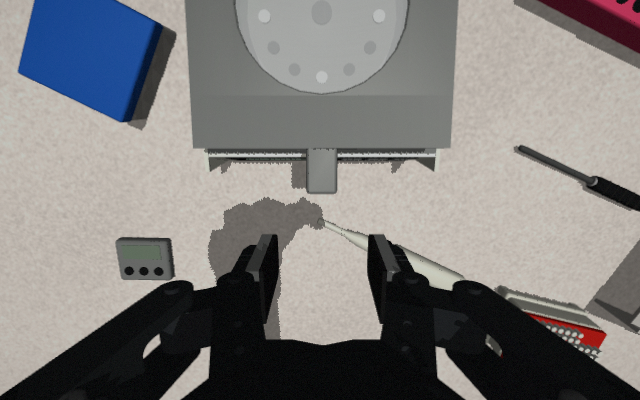

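```bash
python3 - <<'E'
from h import *
np.set_printoptions(precision=1,suppress=True)
Oc=np.array([557,244.9,0])
def toc(P): e=P-Oc; return np.array([e@ex,e@d,P[2]])
for q in [(321.5,191),(321.5,180),(321.5,165),(321.5,152),(308,180),(335,180)]: print(toc(pix_d("w8",q)),toc(pix_z("w8",q,150)))
print(toc(tri("w8",(321.5,193),"t7",(258.6,242.6))[0]))
E
```

```text
[-125.8   -0.4  154.5] [-127.    -0.4  150. ]
[-116.7   -0.5  153.1] [-117.4   -0.5  150. ]
[-104.4   -0.5  151.3] [-104.7   -0.5  150. ]
[-94.   -0.5 149.7] [-93.9  -0.5 150. ]
[-116.9   10.7  152.3] [-117.4   10.9  150. ]
[-116.9  -11.7  152.4] [-117.5  -11.8  150. ]
[-129.8    0.6  147.2]
```

```bash
cat >> h.py <<'E'
Oc=np.array([557,244.9,0]); ez=np.array([0,0,1.])
def lip(th):
    lx=ex*np.cos(th)-ez*np.sin(th); lz=ex*np.sin(th)+ez*np.cos(th)
    return Oc+101.7*ex-0.3*d+108*ez-221*lx+8*lz-15*ez
def s2(t):
    s=robot.get_state(); f=s["contact_force"]; e=s["ee_pos"]-Oc
    print(t,round(s["time_s"],2),"x %.1f y %.1f z %.1f"%(e@ex,e@d,e[2]),"F x %.1f y %.1f z %.1f"%(f@ex,f@d,f[2]),round(s["opening"],3)); return f
E
python3 - <<'E'
from h import *
P=lip(.145); print((P-Oc)@ex,P[2])
robot.servo_line(P+[0,0,45],rate=250); s2("a")
robot.servo_line(P,rate=70); f=s2("b")
if np.linalg.norm(f)<6:
    robot.grip(0.0,35); s2("grip")
    for th in (.2,.28,.36): 
        robot.servo_line(lip(th),rate=80); f=s2(th)
        if np.linalg.norm(f)>20: print("STOP"); break
    snap("scene","s9"); crop("s9",260,60,220,180,3,"c10")
E
```

```text
-115.82486576011493 132.8488742130055
a 26.74 x -115.6 y -0.3 z 178.1 F x -0.1 y 0.3 z 0.7 0.497
b 27.53 x -115.7 y -0.1 z 132.8 F x 0.6 y 0.3 z -0.1 0.503
grip 27.82 x -115.3 y -0.1 z 133.5 F x 0.2 y -0.2 z 2.4 0.29
0.2 28.12 x -112.7 y -0.1 z 145.2 F x 2.1 y 0.7 z -1.3 0.292
0.28 28.49 x -108.0 y -0.1 z 162.0 F x 2.3 y 1.4 z -0.9 0.294
0.36 28.87 x -102.2 y -0.1 z 178.2 F x 2.2 y 2.1 z -2.9 0.292
```

View pics/c10.png

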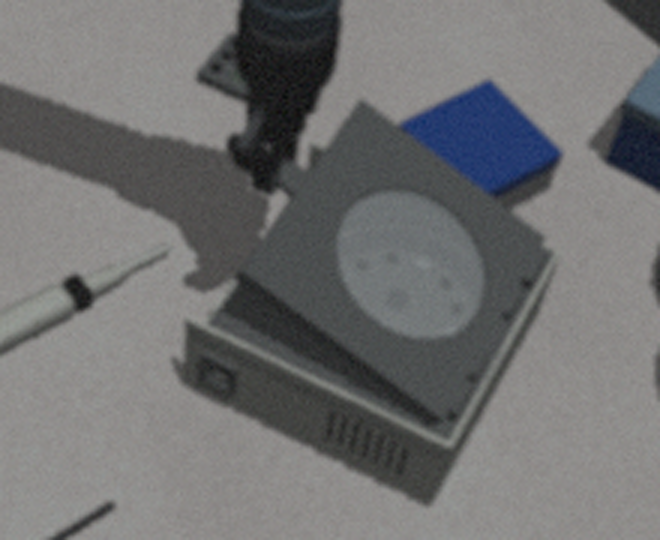

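The lid follows. Continuing along the arc.

```bash
python3 - <<'E'
from h import *
for th in (.46,.56,.66,.76,.86,.96,1.06,1.16,1.26,1.32,1.37):
    robot.servo_line(lip(th),rate=90); f=s2(th)
    if np.linalg.norm(f)>20: print("STOP"); break
snap("scene","s10"); crop("s10",260,20,220,200,3,"c11")
E
```

```text
0.46 29.31 x -92.9 y -0.1 z 198.1 F x 3.3 y 2.6 z -2.5 0.294
0.56 29.7 x -81.4 y -0.1 z 217.4 F x 1.8 y 1.3 z -1.6 0.295
0.66 30.09 x -68.0 y -0.2 z 235.1 F x -0.8 y 2.5 z -0.4 0.292
0.76 30.48 x -52.7 y -0.2 z 251.5 F x 0.1 y 2.7 z -0.6 0.297
0.86 30.88 x -36.0 y -0.2 z 266.0 F x 0.1 y 3.3 z -1.5 0.291
0.96 31.27 x -17.7 y -0.2 z 278.9 F x 1.6 y 1.9 z -2.0 0.29
1.06 31.66 x 1.3 y -0.2 z 289.8 F x 1.8 y 3.0 z -3.3 0.297
1.16 32.05 x 21.4 y -0.3 z 298.9 F x 0.0 y 1.9 z -4.1 0.296
1.26 32.44 x 42.2 y -0.3 z 306.0 F x -0.1 y 2.6 z -4.2 0.293
1.32 32.74 x 54.9 y -0.3 z 309.2 F x 0.8 y 2.7 z -2.9 0.293
1.37 33.02 x 65.8 y -0.3 z 311.3 F x 0.3 y 2.2 z -2.1 0.294
```

View pics/c11.png

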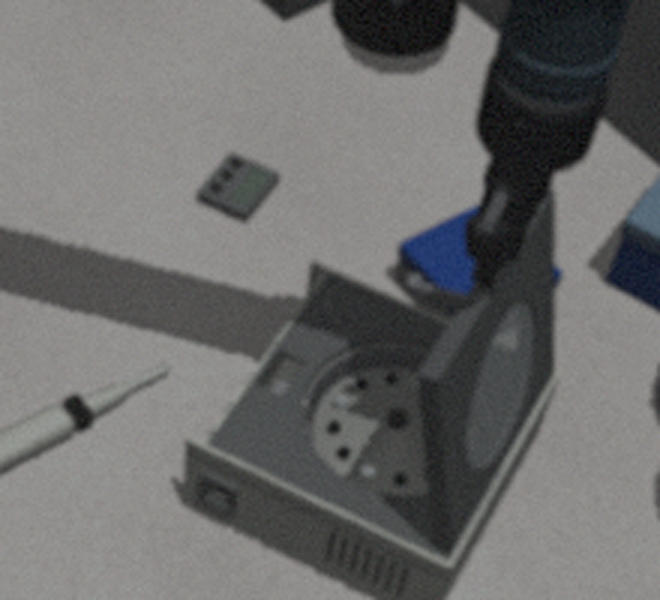

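```bash
python3 - <<'E'
from h import *
robot.grip(0.55); s2("rel"); p=lip(1.37)
robot.servo_line(p+[0,0,70],rate=120); s2("up")
robot.reach([430,-120,380],down(Y)); robot.dwell(.3); s2("away")
snap("scene","s11"); snap("top","t11")
E
```

```text
rel 33.41 x 66.1 y -1.4 z 312.0 F x -0.0 y 0.3 z -0.2 0.552
up 34.14 x 65.1 y -0.4 z 380.5 F x 0.5 y -0.2 z -0.2 0.553
away 36.04 x -264.8 y -280.4 z 380.0 F x -0.6 y -0.1 z 0.2 0.55
```

View pics/s11.png

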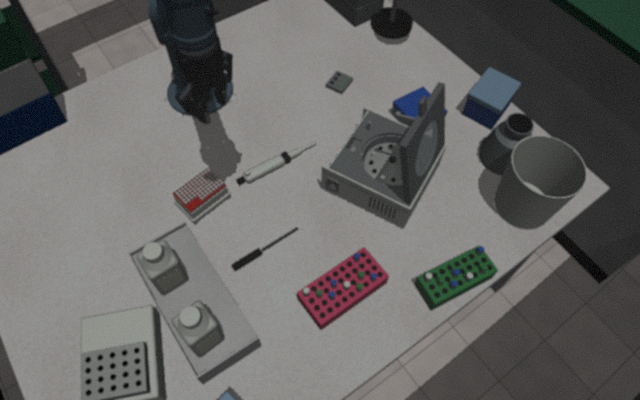

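View pics/t11.png

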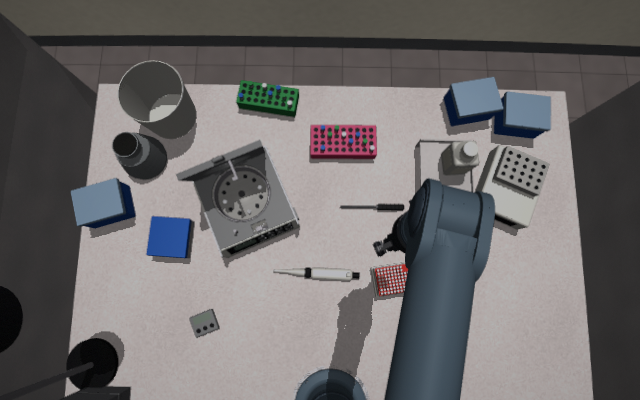

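The scene view shows the lid standing open at around (425,140) and the rod flat on the bench from (235,267) to (297,230). The other things are at the same pixels as before.

```bash
python3 - <<'E'
from h import *
robot.finish_job(); print("done")
E
```

```text
the job is handed in; nothing more can be done
done
```

The job is done and handed in at about 36 s of the 72 s allowed; no verdict was reported.

- **Rod drawn out:** I pulled it about 140 mm out from under the riser by its shaft, then gripped it by the middle of the handle.
- **Latch:** The rod went into the slot with no side force above about 1 N. The tab met the rod at about 64 mm in. It gave at about 7 N, and I pushed it to its stop at about 74 mm, where the force rose to about 12 N. The lid sprang ajar and stayed ajar when the rod was withdrawn.
- **Rod put down:** I laid the rod flat on the open bench in front of the riser.
- **Lid:** I gripped the lip by its sides and swung the lid to about 1.37 rad, then let go and moved the arm clear.

**Last checks:** The final scene and top pictures show the lid standing open after release and the rod flat on the bench. The other things look unmoved; in the top picture the arm hides part of the riser, bottle and tip box, but all of these show unmoved in the scene picture. The 1.37 rad comes from the arm's path, not from a separate measurement of the lid.

**Disagreements:** Position estimates from the different cameras differed by about 2 to 5 mm. Triangulating the rod tip from the wrist and top views put it 10 mm below the bench, so I discarded that and used the scene and top pair, which gave about 4 mm above it.

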